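# Lock the printer's lift plate and shut its paper cassette

## Robot

A 7-joint arm with a two-finger parallel gripper is mounted at the origin on the work surface. World frame = base frame: x ahead of the robot, y to its left, z up, the work surface at z = 0. Lengths are in m, angles in rad, forces in N, time in s.
With the tool pointing down it reaches from about 0.4 to 0.85 m from the base axis. Payload 4.4 kg.
Tool frame: the origin (TCP) lies on the centre line of the jaws, within the pads' length; the fingertips stand 17 mm ahead of it and the grasp point (between the pads) lies 2 mm behind it (nose_length is the distance from the TCP to the fingertips, in m); z points along the fingers, y is the direction in which the jaws open and shut (so a half turn about z gives the same grasp; the last joint's range is limited). The gripper opens to 94 mm and grips with 3 to 60 N. Pads are 16 mm wide; open, the fingers measure 119 mm over their backs; the gripper's body (75 mm by 177 mm) begins 78 mm behind the grasp point.
Start: joints at [-1.236, 0.628, 0.038, 1.517, -0.027, 0.996, -0.02], TCP at [0.254, 0.599, 0.184] pointing down, gripper open.
Joint ranges: [-3.06, 3.06], [-0.37, 2.12], [-1.25, 1.32], [0.18, 2.47], [-1.1, 4.24], [0.23, 1.98], [-2.94, 2.94]. Speed limits (rad/s): [2.57, 2.57, 3.14, 3.14, 3.14, 3.14, 3.14].

## Interface

Orientations are given as a unit quaternion [w, x, y, z].
In Python, from cell import * gives the robot as it stands.
- The arm moves only by the tool play_rows, never from a script. Its argument "targets" is a list of rows, each an object with "rot": the turn, a rotation vector about the tool's x, y, z in units of 6 degrees (1.0 is 6 degrees), a list of three; "delta_pos": the shift along the tool's x, y, z in cm, a list of three; "claw": the gripper's target within -1 to 1 (shut at 1, half-way at 0, fully open at -1). A call has 1 to 10 rows; each row shifts and turns the commanded pose from where the row before left it, along the tool's axes as they then stand; what a row does not reach is not made up. A row lasts 1/8 s, in which the tool goes at most 62.5 mm and 10.7 degrees, less where a joint would pass 70% of its speed; a pose out of reach is approached as far as the arm can. A call is refused whole if a number of a shift passes 6.25 or a number of a turn 1, either way. A call with a gripper value outside its range is refused whole. The fingers move at their own pace and stop on an object; "newtons" is the grip in N (left out, the last holds). Time passes only in rows, so rows that do not move let the fingers close. It gives the time, the measured TCP pose, the force and the opening at its end, in the units of the state.
- get_obs(): the state, without advancing time (a new reading comes with each control period).
- snapshot(name): name is "scene" or "top"; returns the picture (420x560x3 uint8, blue, green, red); there is no depth.
- get_calibration(name): a dict with "fx", "fy", "cx", "cy" (pixels), "distortion" ([k1, k2, p1, p2, k3] as OpenCV has them; the pictures are not rectified), "R" (3x3) and "t" (3): a world point X has camera coordinates R X + t. Camera axes: x right, y down, z forward; pixel columns grow to the right and rows downward; lengths in m; the calibration is good to about 2 mm. A picture is of the moment at which its call begins. get_calibration takes no time and is no camera call.
- hand_in(): hands the job in, once; it reports no verdict.
Trained networks look in the newest picture that a camera, given by its name, has taken for a name from the list of things; names that differ only in an ending like _2 or _b are one class to them, and where a whole thing is asked for, a point or a joint stands for the part that bears it (a point fixed in the world has none). Each returns a list of dicts, best first, with "confidence" (0 to 1); they miss things now and then, are a little off and sometimes report something else, mostly with a low value. They report only what shows in the picture. A call takes as long as a camera call.
- boxes_of(target, camera): "bbox" ([centre column, centre row, width, height] in pixels, round what is visible of it).
- cut_out(target, camera): "pixels" (420x560 bool, what is visible of it) and "bbox" ([centre column, centre row, width, height] in pixels, round what is visible of it).
- mark_of(target, camera): "location" ([column, row] in pixels: a listed point, or the origin of a listed thing).
The state is a dict: "clock": time; "joint_pos": joint angles; "qd": joint speeds; "tau": joint torques, N m; "tcp_pos": TCP position; "ee_rot": TCP orientation; "wrist_force": force on the tool from outside, world axes, zero at the start; "wrist_torque": the same for the moment, N m; "finger_gap": opening from 0.0 (shut) to 1.0 (fully open).
Only numpy, scipy, OpenCV 4.12 (cv2) and the standard library are available. Lean on these libraries where they do the work, as an engineer would, in place of code of your own. Each camera call takes 0.05 s, during which the arm holds its last target.

## Task

A jam has been cleared from the lab's laser printer and its empty paper cassette is still pulled out, with the sprung metal lift plate standing up. Gently press the plate down until it lies level and its catch clicks over it, so that it stays down when you let go; then push the cassette fully home into the printer. The plate and cassette bend easily, so use no more force than it takes, and leave everything else on the bench where it is.

Things in the scene. Friction and masses are not known exactly. Their poses are not given: they have to be found in the camera images.
- printer: compact off-white and dark grey laser printer, 370 wide x 360 deep x 200 high, fixed, its underside 0 to 6 above the bench on screw feet. Origin: middle of its front at its underside, in the plane of the cassette mouth. x points into the printer (the way the cassette is pushed), y to the left as it is pushed, z up. Above z = 85 the housing's front stands 30 further in
- cassette (a joint): how far the cassette is pulled out of the printer, m: 0 = fully home against its stop, 0.215 to 0.245 at the start, 0.25 at most. It slides straight along the printer's x axis on runners; friction about 5 N, no spring
- cassette_base (a point): open dark grey paper cassette, 345 long x 262 wide, walls 55 high, front bezel 40 thick and 67 high. Axes as the printer's. Home, this point is at the printer's origin; pulled out, that far in front of it. The bezel's face is 45 in front of it. Inside: lift plate, pale pad block behind the bezel (to x = 16, 55 high), blue-green paper guides (60 high) along both walls at x = 105 to 205
- cassette_front (a point): centre of the bezel's flat front face, 40 above the point cassette_base; the face is 262 wide and reaches from 5 to 67 above it. Axes as the printer's. The cassette is pushed here
- lift_plate (a joint): tilt, rad: 0 = level, positive = free edge up, 0.28 as it stands. A spring lifts it: pressing at lift_plate_edge takes 5 N to start, 7 N near level, up to 11 N while it pushes its green catch aside (from 0.13 on). Catch and stop are set a little differently on each cassette: the catch hooks on 3 mm above to 6 mm below level, 0.6 mm before the hard stop; let go, the edge then rests 2 mm higher
- lift_plate_edge (a point): middle of the plate's top near its free edge, on a 60 x 20 cork pad; moves with the plate. Bare sheet steel, 175 long x 206 wide x 4; hinge line across the cassette at x = 210, z = 26 from cassette_base; free edge towards the cassette front. The point is 163 from the hinge line, 28 above cassette_base when level. Site x runs along the plate to the hinge, z out of its top
- slide_box: closed blue slide box, 100 x 88 x 35 high; origin centre of underside. Bystander
- petri_dish: clear lidded dish with pink content, 92 diameter x 16 high; origin centre of underside. Bystander
- stain_jar: open glass jar, 64 diameter x 75 high; origin centre of underside. Bystander
- reagent_bottle: white bottle with red cap, 52 diameter x 120 high; origin centre of underside. Bystander
- amber_bottle: amber bottle with black cap, 60 diameter x 105 high; origin centre of underside. Bystander
- tape_roll: flat yellow roll of tape, 84 diameter x 20 high; origin centre of underside. Bystander
- slide_mailer: cream slide mailer, 85 x 32 x 14 high, lying in the output tray on top of the printer; origin centre of underside. Bystander

How it is judged:
On the way, in this order (a step that is already met when the one before it is completed fails the run):
1. with the cassette still out, the lift plate is locked level by its catch and stays down untouched (value of joint lift_plate below 0.045 rad and value of joint cassette above 0.18 m and contact force between each of the arm, the fingers and cassette below 0.5 N), for 0.3 s.
2. the cassette is pushed fully home (value of joint cassette below 0.003 m), for 0.2 s.
At the end, for the whole second after the job is handed in: the cassette is home to within 3 mm and its lift plate is still locked level (below 0.045 rad) (value of joint cassette below 0.003 m and value of joint lift_plate below 0.045 rad); the robot touches nothing.
It fails at once if the robot presses on the plate or the cassette with more than 28 N (contact force between any of the arm, the fingers and cassette above 28 N).
It fails at once if the cassette is pushed in (25 mm or more) while the lift plate is still up (value of joint lift_plate above 0.05 rad and value of joint cassette below 0.19 m).
It fails at once if something else on the bench or on the printer is moved by more than 30 mm (distance of any of slide_box, petri_dish, stain_jar, reagent_bottle, amber_bottle, tape_roll, slide_mailer from where it was at the start of the episode above 0.03 m).
It also fails if it takes over 64 s, if anything falls off the work surface, if the arm or the gripper's body presses on something with over 40 N, if the wrist force passes 120 N, or if a joint passes its speed limit or range.

## Working session

There is one attempt and no reset: what is moved stays moved. The work goes in short steps, Python scripts to look and compute and a tool call to move; the robot and the scene stay as the last step left them, time stands still between calls to the robot, and variables do not carry over. Pictures are saved under pics/ and viewed, and the job is handed in when it is done.

Besides the shell and the picture viewer there is one more tool, called after ">>>" as a command line: name --argument value ..., lists and objects as JSON in quotes. play_rows: Moves the arm, as the interface text tells. Its arguments: {"type":"object","properties":{"targets":{"type":"array"},"newtons":{"type":"number"}},"required":["targets"]}

```bash
mkdir -p pics
python3 - <<'E'
from cell import *
import cv2
o=get_obs(); print({k:o[k] for k in ['clock','tcp_pos','ee_rot','wrist_force','finger_gap']})
for n in ['scene','top']:
    im=snapshot(n); cv2.imwrite(f'pics/{n}0.png',im); c=get_calibration(n); print(n,c)
    for t in ['cassette_base','cassette_front','lift_plate_edge','printer']:
        try:
            for r in mark_of(t,n)[:2]: print(t,r)
        except Exception as e: print(t,e)
print(get_obs()['clock'])
E
```

```text
{'clock': 0.0, 'tcp_pos': array([0.25330619, 0.59786851, 0.18358383]), 'ee_rot': array([-1.76013387e-04,  1.99064002e-01,  9.79986062e-01, -8.99996037e-04]), 'wrist_force': array([ 0.86605052, -0.47714652,  0.25659519]), 'finger_gap': 1.0004769592568938}
scene {'fx': 385.3897707013359, 'fy': 385.3897707013359, 'cx': 279.74811441098683, 'cy': 206.18834174163254, 'distortion': array([0.00295399, 0.        , 0.        , 0.        , 0.        ]), 'R': array([[-0.70607207, -0.70807792,  0.00937538],
       [-0.67169628,  0.66548356, -0.32550843],
       [ 0.22424617, -0.23612982, -0.94549266]]), 't': array([0.35876439, 0.41006111, 0.99556519])}
cassette_base {'location': [253.3, 192.3], 'confidence': 0.71}
cassette_base {'location': [306.2, 125.8], 'confidence': 0.44}
cassette_front {'location': [265.0, 176.5], 'confidence': 0.75}
lift_plate_edge {'location': [236.0, 202.2], 'confidence': 0.96}
lift_plate_edge {'location': [205.6, 254.0], 'confidence': 0.39}
printer {'location': [205.2, 252.4], 'confidence': 0.76}
top {'fx': 532.4321703430761, 'fy': 532.4321703430761, 'cx': 279.21746737612796, 'cy': 207.14314209815188, 'distortion': array([-0.1703732,  0.       ,  0.       ,  0.       ,  0.       ]), 'R': array([[ 0.00339646, -0.9999256 ,  0.01171568],
       [-0.99561928, -0.00447607, -0.09339276],
       [ 0.09343826, -0.01134715, -0.99556041]]), 't': array([-0.01854679,  0.53209469,  1.64412092])}
cassette_base {'location': [281.7, 175.6], 'confidence': 0.92}
cassette_base {'location': [172.9, 186.1], 'confidence': 0.19}
cassette_front {'location': [298.8, 170.3], 'confidence': 0.62}
lift_plate_edge {'location': [264.4, 172.3], 'confidence': 0.56}
printer {'location': [210.4, 179.7], 'confidence': 0.73}
printer {'location': [284.8, 174.1], 'confidence': 0.43}
0.5
```

View pics/scene0.png

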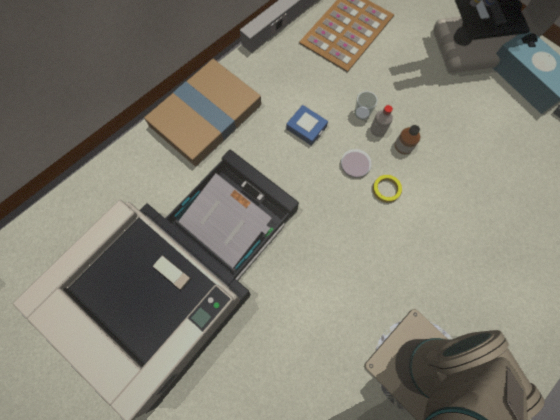

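View pics/top0.png

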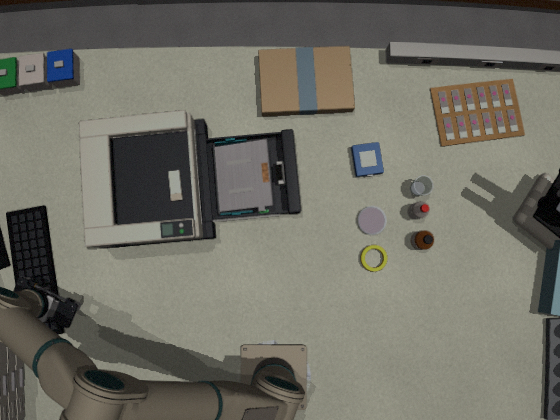

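The top picture shows the printer at left, around (150,180), with its cassette pulled out to the right: bezel near column 290, plate around (245,175), cork pad around (266,172). Bystanders are at columns 355–435, clear of the cassette. Next I'll zoom in for corners.

Run:
```python
import cv2
a=cv2.imread('pics/top0.png')[110:260,180:320]; cv2.imwrite('pics/topz.png',cv2.resize(a,None,fx=4,fy=4,interpolation=cv2.INTER_CUBIC)[:600])
a=cv2.imread('pics/scene0.png')[140:310,130:310]; cv2.imwrite('pics/scz.png',cv2.resize(a,None,fx=3.5,fy=3.5,interpolation=cv2.INTER_CUBIC))
```

```text
(no output)
```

View pics/topz.png

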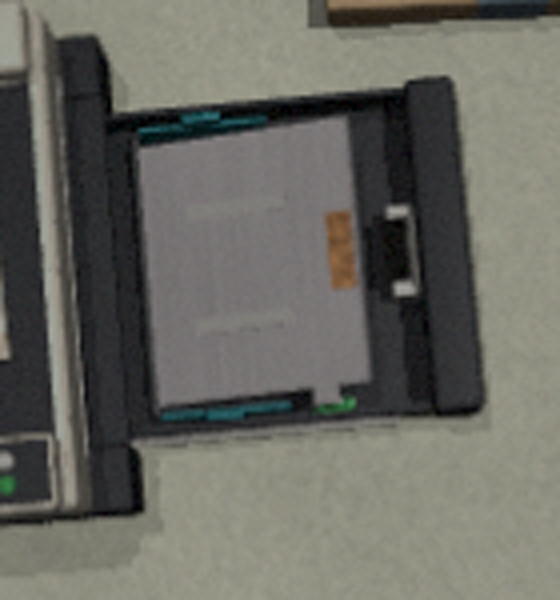

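View pics/scz.png

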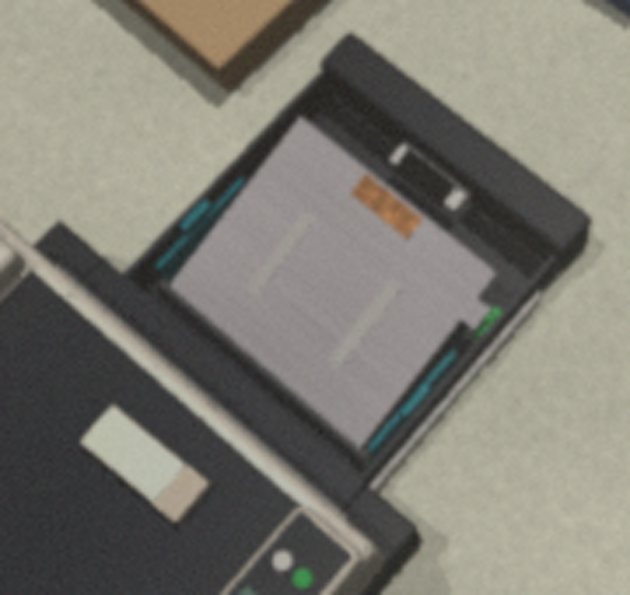

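Zoomed picture: the bezel top corners, the cork pad (zoom pixel (341,249) top, (386,206) scene) and the green catch on the cassette's +y side are all clear. I'll fit the pose from these corners, using the plate at tilt 0.28.

```bash
cat > h.py <<'E'
from cell import *
import numpy as np, cv2
from scipy.spatial.transform import Rotation as Rn
from scipy.optimize import least_squares
def proj(P,n):
    c=get_calibration(n);K=np.array([[c['fx'],0,c['cx']],[0,c['fy'],c['cy']],[0,0,1]])
    return cv2.projectPoints(np.array(P,float).reshape(-1,3),cv2.Rodrigues(c['R'])[0],c['t'],K,c['distortion'])[0][:,0]
def plate(s,y,th,off=0.002):
    # point s from hinge, off above plate
    return [0.210-s*np.cos(th)-off*np.sin(th)*-1*-1, y, 0.026+s*np.sin(th)+off*np.cos(th)]
def world(p,P):
    P=np.array(P); c,s=np.cos(p[2]),np.sin(p[2])
    return np.c_[p[0]+c*P[:,0]-s*P[:,1],p[1]+s*P[:,0]+c*P[:,1],p[3]+P[:,2]]
E
cat > fit.py <<'E'
from h import *
t=lambda u,v:(180+(u+.5)/4-.5,110+(v+.5)/4-.5); s=lambda u,v:(130+(u+.5)/3.5-.5,140+(v+.5)/3.5-.5)
pl=lambda S,y:plate(S,y,.28)
D=[('top',[-.045,-.131,.067],t(453,78)),('top',[-.045,.131,.067],t(483,406)),('top',[-.005,-.131,.067],t(409,84)),('top',[-.005,.131,.067],t(436,410)),
('top',pl(.163,0),t(341,249)),('top',pl(.175,-.103),t(349,116)),('top',pl(.175,.103),t(370,382)),
('scene',[-.045,-.131,.067],s(350,36)),('scene',[-.045,.131,.067],s(590,219)),('scene',[-.005,-.131,.067],s(325,65)),
('scene',pl(.163,0),s(386,206)),('scene',pl(.175,-.103),s(301,117))]
def r(p):
    e=[]
    for n in ['top','scene']:
        d=[x for x in D if x[0]==n]
        e.append(proj(world(p,[x[1] for x in d]),n)-np.array([x[2] for x in d]))
    return np.concatenate(e)
f=least_squares(lambda p:np.r_[r(p).ravel(),(p[3]-.003)/.002],[.55,.05,1.6,.003],loss='soft_l1')
print(f.x,np.degrees(f.x[2])); print(r(f.x).round(1))
W=lambda P:world(f.x,[P])[0].round(4)
print('press up',W(pl(.163,0)),'level',W(plate(.163,0,0)),'front',W([-.045,0,.04]))
print(W([-.045,0,.04])+0)
E
python3 fit.py
```

```text
[ 6.39357182e-01 -2.50264782e-02  1.65951793e+00  5.82152943e-04] 95.08337333897462
[[ 0.2 -0.6]
 [ 0.3  1.1]
 [-1.6 -1. ]
 [-1.   1.2]
 [ 0.3  0.4]
 [-0.7  0.3]
 [-0.4  0.1]
 [-0.1 -2.5]
 [ 1.4  0.1]
 [-2.4 -1.2]
 [ 0.6 -0.2]
 [ 0.1 -0.4]]
press up [0.6347 0.0276 0.0736] level [0.6352 0.0218 0.0286] front [ 0.6433 -0.0698  0.0406]
[ 0.6433 -0.0698  0.0406]
```

>>> play_rows --targets '[{"rot": [0, 0, 0], "delta_pos": [0, 0, -4], "claw": 1}, {"rot": [0, 0, 0], "delta_pos": [0, 0, -4], "claw": 1}, {"rot": [0, 0, 0], "delta_pos": [0, 0, -4], "claw": 1}, {"rot": [0, 0, 0], "delta_pos": [0, 0, -4], "claw": 1}, {"rot": [0, 0, 0], "delta_pos": [0, 0, 0], "claw": 1}, {"rot": [0, 0, 0], "delta_pos": [0, 0, 0], "claw": 1}]' --newtons 20

```text
clock: 1.25
tcp_pos: [0.2534, 0.598, 0.3437]
ee_rot: [-0.0, 0.199, 0.98, -0.001]
wrist_force: [-0.5, -0.6, 0.6]
finger_gap: 0.397
```

```bash
cat > plan.py <<'E'
from h import *
import sys
# straight world line to target xyz & yaw of tool x (deg), N rows
def plan(target,yaw,N,rmax=1.0):
    o=get_obs(); p=np.array(o['tcp_pos']); q=np.array(o['ee_rot']); R0=Rn.from_quat(q[[1,2,3,0]])
    x=np.array([np.cos(np.radians(yaw)),np.sin(np.radians(yaw)),0]); z=np.array([0,0,-1.]); y=np.cross(z,x)
    R1=Rn.from_matrix(np.c_[x,y,z]); d=(R0.inv()*R1).as_rotvec()
    print('clock',o['clock'],'pos',p.round(4),'F',o['wrist_force'].round(1),'gap',o['finger_gap'],'q1',o['joint_pos'].round(2))
    print('total shift in tool frame cm',(R0.inv().apply(np.array(target)-p)*100).round(2),'turn units',(np.degrees(d)/6).round(2))
    R=R0; 
    for i in range(N):
        sh=R.inv().apply((np.array(target)-p)/N)*100
        print(i,'dp',sh.round(2),'rot',(np.degrees(d)/6/N).round(3)); R=R*Rn.from_rotvec(d/N)
if __name__=='__main__':
    a=list(map(float,sys.argv[1:])); plan(a[:3],a[3],int(a[4]))
E
python3 plan.py .635 .028 .344 95.08 20
```

```text
clock 1.25 pos [0.2534 0.598  0.3437] F [-0.5 -0.6  0.6] gap 0.3974469025544667 q1 [-1.24  0.52  0.05  1.27 -0.02  1.36 -0.02]
total shift in tool frame cm [-5.738e+01 -3.759e+01  2.000e-02] turn units [-1.000e-02  1.000e-02  1.033e+01]
0 dp [-2.87 -1.88  0.  ] rot [-0.001  0.     0.516]
1 dp [-2.97 -1.72  0.  ] rot [-0.001  0.     0.516]
2 dp [-3.06 -1.56  0.  ] rot [-0.001  0.     0.516]
3 dp [-3.13 -1.39  0.  ] rot [-0.001  0.     0.516]
4 dp [-3.21 -1.22  0.  ] rot [-0.001  0.     0.516]
5 dp [-3.27 -1.05 -0.  ] rot [-0.001  0.     0.516]
6 dp [-3.32 -0.87 -0.  ] rot [-0.001  0.     0.516]
7 dp [-3.36 -0.69 -0.  ] rot [-0.001  0.     0.516]
8 dp [-3.39 -0.5  -0.  ] rot [-0.001  0.     0.516]
9 dp [-3.41 -0.32 -0.  ] rot [-0.001  0.     0.516]
10 dp [-3.43 -0.13 -0.  ] rot [-0.001  0.     0.516]
11 dp [-3.43  0.05 -0.  ] rot [-0.001  0.     0.516]
12 dp [-3.42  0.24 -0.  ] rot [-0.001  0.     0.516]
13 dp [-3.4   0.42 -0.  ] rot [-0.001  0.     0.516]
14 dp [-3.38  0.6  -0.  ] rot [-0.001  0.     0.516]
15 dp [-3.34  0.79 -0.  ] rot [-0.001  0.     0.516]
16 dp [-3.29  0.96 -0.  ] rot [-0.001  0.     0.516]
17 dp [-3.23  1.14 -0.  ] rot [-0.001  0.     0.516]
18 dp [-3.17  1.31 -0.  ] rot [-0.001  0.     0.516]
19 dp [-3.09  1.48 -0.  ] rot [-0.001  0.     0.516]
```

>>> play_rows --targets '[{"rot": [0, 0, 0.52], "delta_pos": [-2.9, -1.9, 0], "claw": 1}, {"rot": [0, 0, 0.52], "delta_pos": [-3.0, -1.7, 0], "claw": 1}, {"rot": [0, 0, 0.52], "delta_pos": [-3.1, -1.6, 0], "claw": 1}, {"rot": [0, 0, 0.52], "delta_pos": [-3.1, -1.4, 0], "claw": 1}, {"rot": [0, 0, 0.52], "delta_pos": [-3.2, -1.2, 0], "claw": 1}, {"rot": [0, 0, 0.52], "delta_pos": [-3.3, -1.0, 0], "claw": 1}, {"rot": [0, 0, 0.52], "delta_pos": [-3.3, -0.9, 0], "claw": 1}, {"rot": [0, 0, 0.52], "delta_pos": [-3.4, -0.7, 0], "claw": 1}, {"rot": [0, 0, 0.52], "delta_pos": [-3.4, -0.5, 0], "claw": 1}, {"rot": [0, 0, 0.52], "delta_pos": [-3.4, -0.3, 0], "claw": 1}]'

```text
clock: 2.5
tcp_pos: [0.4447, 0.3109, 0.3428]
ee_rot: [-0.001, 0.456, 0.89, -0.001]
wrist_force: [-0.2, 0.6, -0.2]
finger_gap: 0.005
```

>>> play_rows --targets '[{"rot": [0, 0, 0.52], "delta_pos": [-3.4, -0.1, 0], "claw": 1}, {"rot": [0, 0, 0.52], "delta_pos": [-3.4, 0.0, 0], "claw": 1}, {"rot": [0, 0, 0.52], "delta_pos": [-3.4, 0.2, 0], "claw": 1}, {"rot": [0, 0, 0.52], "delta_pos": [-3.4, 0.4, 0], "claw": 1}, {"rot": [0, 0, 0.52], "delta_pos": [-3.4, 0.6, 0], "claw": 1}, {"rot": [0, 0, 0.52], "delta_pos": [-3.3, 0.8, 0], "claw": 1}, {"rot": [0, 0, 0.52], "delta_pos": [-3.3, 1.0, 0], "claw": 1}, {"rot": [0, 0, 0.52], "delta_pos": [-3.2, 1.1, 0], "claw": 1}, {"rot": [0, 0, 0.52], "delta_pos": [-3.2, 1.3, 0], "claw": 1}, {"rot": [0, 0, 0.5], "delta_pos": [-3.1, 1.5, 0], "claw": 1}]'

```text
clock: 3.75
tcp_pos: [0.6327, 0.026, 0.3425]
ee_rot: [-0.001, 0.678, 0.735, -0.001]
wrist_force: [0.8, 0.1, -0.1]
finger_gap: 0.006
```

```bash
python3 plan.py .635 .028 .11 95.08 1
```

```text
clock 3.75 pos [0.6327 0.026  0.3425] F [ 0.8  0.1 -0.1] gap 0.005663897961741219 q1 [-0.34  0.52  0.45  1.33 -0.22  1.35  0.19]
total shift in tool frame cm [ 0.18  0.32 23.25] turn units [-0.03 -0.   -0.07]
0 dp [ 0.18  0.32 23.25] rot [-0.032 -0.001 -0.072]
```

>>> play_rows --targets '[{"rot": [0, 0, -0.07], "delta_pos": [0, 0.2, 3.5], "claw": 1}, {"rot": [0, 0, 0], "delta_pos": [0, 0, 3.5], "claw": 1}, {"rot": [0, 0, 0], "delta_pos": [0, 0, 3.5], "claw": 1}, {"rot": [0, 0, 0], "delta_pos": [0, 0, 3.5], "claw": 1}, {"rot": [0, 0, 0], "delta_pos": [0, 0, 3.5], "claw": 1}, {"rot": [0, 0, 0], "delta_pos": [0, 0, 3.0], "claw": 1}, {"rot": [0, 0, 0], "delta_pos": [0, 0, 2.0], "claw": 1}, {"rot": [0, 0, 0], "delta_pos": [0, 0, 0], "claw": 1}, {"rot": [0, 0, 0], "delta_pos": [0, 0, 0], "claw": 1}]'

```text
clock: 4.88
tcp_pos: [0.6351, 0.0268, 0.1195]
ee_rot: [0.0, 0.675, 0.738, -0.0]
wrist_force: [0.5, -0.1, -0.1]
finger_gap: 0.003
```

```bash
python3 plan.py .635 .025 .091 95.08 1
python3 - <<'E'
from h import *
a=snapshot('scene')[120:290,140:320]; cv2.imwrite('pics/s1.png',cv2.resize(a,None,fx=3.5,fy=3.5,interpolation=cv2.INTER_CUBIC))
E
```

```text
clock 4.875 pos [0.6351 0.0268 0.1195] F [ 0.5 -0.1 -0.1] gap 0.0033878950119096193 q1 [-0.3   0.71  0.37  1.63 -0.31  0.86  0.28]
total shift in tool frame cm [-0.18 -0.02  2.85] turn units [-0.    0.    0.01]
0 dp [-0.18 -0.02  2.85] rot [-0.002  0.002  0.014]
```

View pics/s1.png

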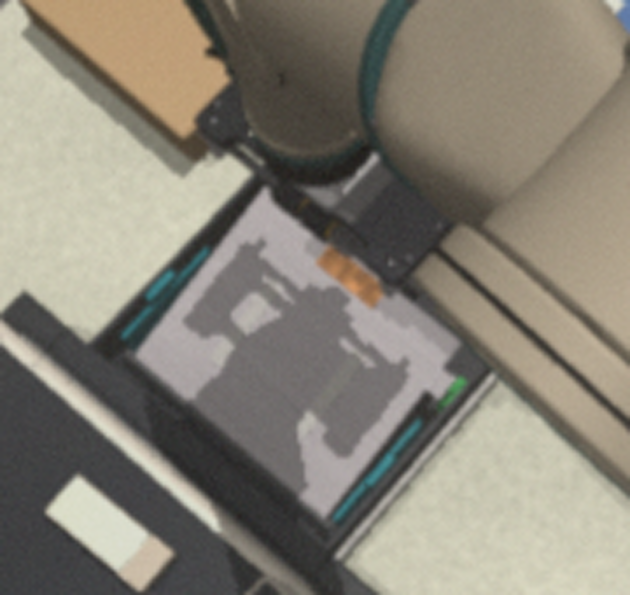

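The gripper hides the cork pad's front part but sits over the pad, between the guides, with the plate free (cork around (350,278) in the zoom). I'll lower it slowly onto the plate.

>>> play_rows --targets '[{"rot": [0, 0, 0], "delta_pos": [-0.1, 0, 1.0], "claw": 1}, {"rot": [0, 0, 0], "delta_pos": [0, 0, 1.0], "claw": 1}, {"rot": [0, 0, 0], "delta_pos": [0, 0, 0.4], "claw": 1}, {"rot": [0, 0, 0], "delta_pos": [0, 0, 0.4], "claw": 1}, {"rot": [0, 0, 0], "delta_pos": [0, 0, 0.4], "claw": 1}]'

```text
clock: 5.55
tcp_pos: [0.6353, 0.026, 0.0873]
ee_rot: [0.0, 0.674, 0.738, 0.0]
wrist_force: [0.3, 0.2, 0.5]
finger_gap: 0.0
```

>>> play_rows --targets '[{"rot": [0, 0, 0], "delta_pos": [0, 0, 0.3], "claw": 1}, {"rot": [0, 0, 0], "delta_pos": [0, 0, 0.3], "claw": 1}, {"rot": [0, 0, 0], "delta_pos": [0, 0, 0], "claw": 1}]'

```text
clock: 5.92
tcp_pos: [0.635, 0.026, 0.0812]
ee_rot: [-0.0, 0.674, 0.738, -0.0]
wrist_force: [0.8, -0.9, -0.5]
finger_gap: 0.007
```

Run:
```python
from h import *
a=snapshot('scene')[120:290,140:320]; 
b=snapshot('top')[110:260,180:320]; b=cv2.resize(b,None,fx=4,fy=4,interpolation=cv2.INTER_CUBIC); cv2.imwrite('pics/t2.png',b)
cv2.imwrite('pics/s2.png',cv2.resize(a,None,fx=3.5,fy=3.5,interpolation=cv2.INTER_CUBIC))
print(get_obs()['wrist_force'],get_obs()['wrist_torque'],get_obs()['tau'])
```

```text
[ 0.52712443 -0.63684683  0.80191069] [-0.02569681  0.07201104 -0.01211787] [-7.85196084e-03 -5.56808567e+01  5.85531861e+00 -1.48392525e+01
 -3.90121015e-02  4.16778855e-02  6.27898680e-04]
```

View pics/s2.png

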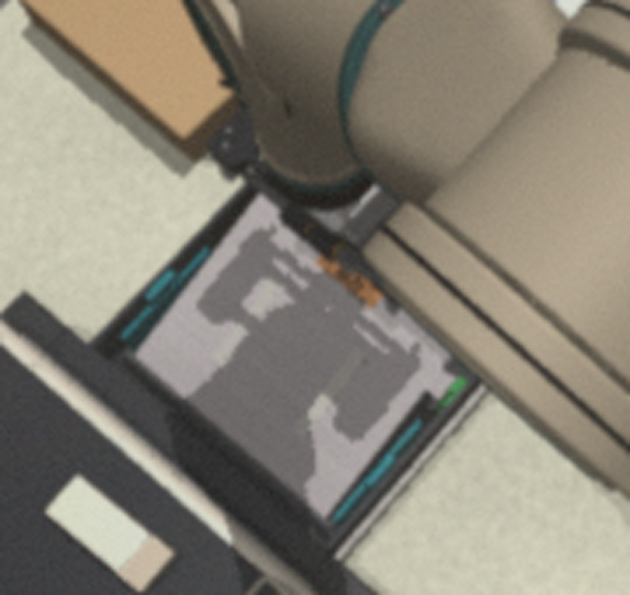

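View pics/t2.png

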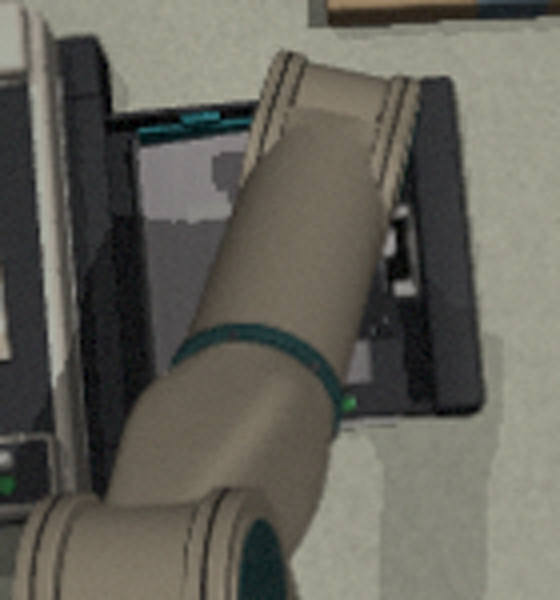

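Run:
```python
from h import *
for n in ['scene','top']:
    c=get_calibration(n); print(n,-c['R'].T@c['t'])
p=get_obs()['tcp_pos']; tip=p-[0,0,.017]
uv=proj([tip,p,p+[0,0,.05],[.6347,.0276,.0736],[.6352,.0218,.0286]],'scene'); print(uv, (uv-[140,120])*3.5)
a=snapshot('scene')
a=a[170:240,200:290]; a=cv2.resize(a,None,fx=8,fy=8,interpolation=cv2.INTER_CUBIC)
for q in uv: cv2.circle(a,tuple(int(v) for v in (q-[200,170]+.5)*8),4,(0,0,255),1)
a=cv2.convertScaleAbs(a,alpha=1.8)
cv2.imwrite('pics/s3.png',a)
```

```text
scene [0.30549836 0.21622685 1.07141437]
top [0.37620294 0.00249237 1.68673278]
[[241.03722041 198.87706046]
 [240.50550438 196.74375137]
 [238.84324402 190.07474498]
 [240.46250514 198.25568387]
 [243.18812131 202.21438163]] [[353.63027144 276.06971162]
 [351.76926535 268.60312978]
 [345.95135408 245.26160742]
 [351.61876799 273.89489355]
 [361.15842457 287.7503357 ]]
```

View pics/s3.png

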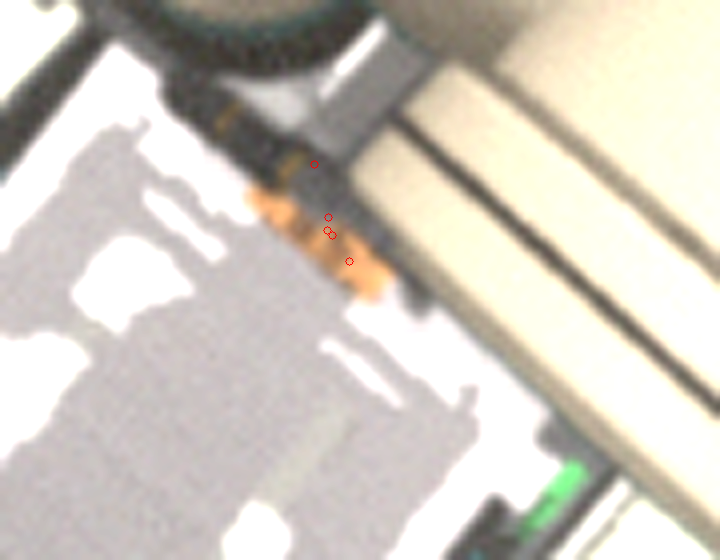

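Run:
```python
from h import *
p=np.array([.2533,.5979,.1836])
uv=proj([p,p-[0,0,.017],p+[0,0,.078]],'top'); print(uv)
a=cv2.imread('pics/top0.png')[230:360,0:140]; a=cv2.resize(a,None,fx=4.5,fy=4.5,interpolation=cv2.INTER_CUBIC)
a=cv2.convertScaleAbs(a,alpha=1.8)
for q in uv: cv2.circle(a,tuple(int(v) for v in (q-[0,230]+.5)*4.5),4,(0,0,255),1)
cv2.imwrite('pics/t3.png',a)
# body corners projections now
p=get_obs()['tcp_pos']; c=np.radians(95.08); X=np.array([np.cos(c),np.sin(c),0]); Y=np.array([-np.sin(c),np.cos(c),0])
P=[p+[0,0,.076]+i*X*.0375+j*Y*.0885 for i in (1,-1) for j in (1,-1)]
print((proj(P,'scene')-[200,170]+.5)*8)
P=[p+[0,0,-.017]+i*X*.008+j*Y*.0125 for i in (1,-1) for j in (1,-1)]
print((proj(P,'scene')-[200,170]+.5)*8)
```

```text
[[ 65.9298548  297.57826829]
 [ 68.12335484 297.16536981]
 [ 55.25974798 299.58044121]]
[[ 438.36658373  391.71566303]
 [  23.94108099   52.23416462]
 [ 594.8811388   218.39166885]
 [ 182.77767751 -108.52768161]]
[[343.50279188 273.34061366]
 [289.79596689 229.53669164]
 [374.26739725 240.12510001]
 [320.62024338 196.64355804]]
```

View pics/t3.png

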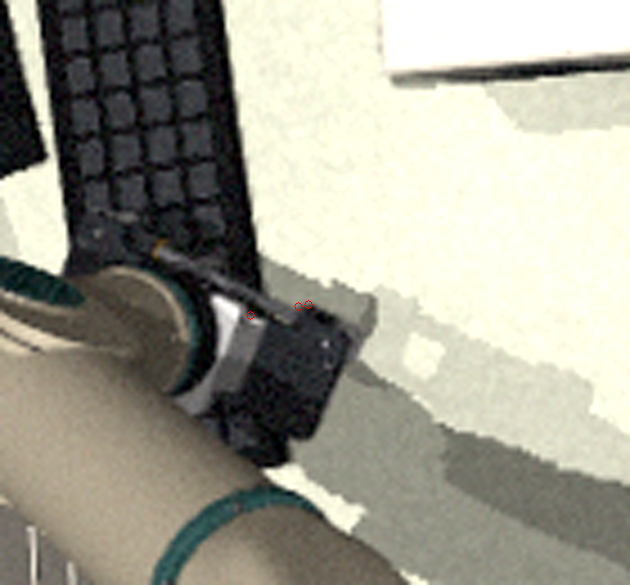

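Run:
```python
from h import *
im=snapshot('scene'); cv2.imwrite('pics/s4full.png',im)
p=get_obs()['tcp_pos']; c=np.radians(95.08); X=np.array([np.cos(c),np.sin(c),0]); Y=np.array([-np.sin(c),np.cos(c),0])
def ov(a,o,f,alpha):
    a=a[o[1]:o[1]+70,o[0]:o[0]+90]; a=cv2.resize(a,None,fx=f,fy=f,interpolation=cv2.INTER_CUBIC)
    a=cv2.convertScaleAbs(a,alpha=alpha)
    for z,hx,hy,col in [(.076,.0375,.0885,(0,0,255)),(-.017,.008,.0125,(0,255,0)),(.05,.008,.0125,(255,0,0))]:
        P=[p+[0,0,z]+i*X*hx+j*Y*hy for i,j in ((1,1),(1,-1),(-1,-1),(-1,1))]
        q=((proj(P,'scene')-o+.5)*f).astype(int); cv2.polylines(a,[q],True,col,1)
    return a
A=ov(im,(200,170),4.4,3.0); B=ov(cv2.imread('pics/scene0.png'),(200,170),4.4,3.0)
cv2.imwrite('pics/s4.png',np.hstack([A,B]))
```

```text
(no output)
```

View pics/s4.png

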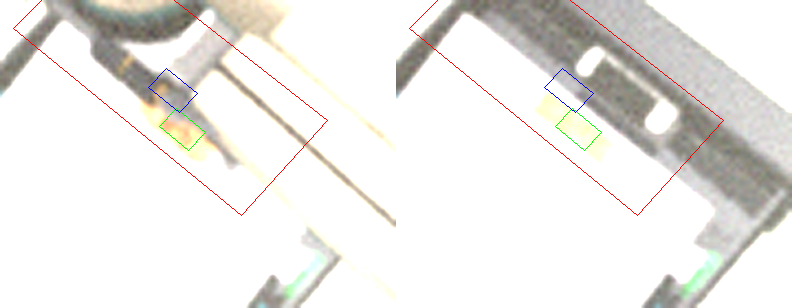

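The overlay shows a disagreement: the predicted fingertip outline (green) lies on the cork, but no finger is visible there. The gripper body also appears about 20 mm further toward the bezel than it should, and there is no contact force. Before pressing further I'll raise the tool and view it in the open to find the offset.

>>> play_rows --targets '[{"rot": [0, 0, 0], "delta_pos": [0, 0, -2], "claw": 1}, {"rot": [0, 0, 0], "delta_pos": [0, 0, -4], "claw": 1}, {"rot": [0, 0, 0], "delta_pos": [-3, 0, -4], "claw": 1}, {"rot": [0, 0, 0], "delta_pos": [-4, 0, -4], "claw": 1}, {"rot": [0, 0, 0], "delta_pos": [-4, 0, -4], "claw": 1}, {"rot": [0, 0, 0], "delta_pos": [-4, 0, -4], "claw": 1}, {"rot": [0, 0, 0], "delta_pos": [-2, 0, 0], "claw": 1}, {"rot": [0, 0, 0], "delta_pos": [0, 0, 0], "claw": 1}, {"rot": [0, 0, 0], "delta_pos": [0, 0, 0], "claw": 1}]'

```text
clock: 7.25
tcp_pos: [0.65, -0.1408, 0.2997]
ee_rot: [-0.002, 0.674, 0.739, -0.0]
wrist_force: [-0.7, 0.8, -0.7]
finger_gap: 0.003
```

Run:
```python
from h import *
o=get_obs(); p=o['tcp_pos']; print(p,o['ee_rot'],o['clock'],o['wrist_force'],o['joint_pos'].round(3))
q0=o['ee_rot'];R=Rn.from_quat(np.array(q0)[[1,2,3,0]]).as_matrix()
for n in ['scene','top']:
    im=snapshot(n); cv2.imwrite(f'pics/{n}5.png',im)
    u=proj([p],n)[0]; ox,oy=int(u[0]-45),int(max(0,u[1]-40)); f=6.6
    a=cv2.resize(im[oy:oy+80,ox:ox+100],None,fx=f,fy=f,interpolation=cv2.INTER_CUBIC); a=cv2.convertScaleAbs(a,alpha=1.8)
    for z,hx,hy,col in [(-.076,.0375,.0885,(0,0,255)),(.017,.008,.0125,(0,255,0)),(-.05,.008,.0125,(255,0,0))]:
        P=[p+R@np.array([i*hx,j*hy,z]) for i,j in ((1,1),(1,-1),(-1,-1),(-1,1))]
        q=((proj(P,n)-[ox,oy]+.5)*f).astype(int); cv2.polylines(a,[q],True,col,1)
    cv2.imwrite(f'pics/{n}5z.png',a)
    print(n,ox,oy,'base',proj([[0,0,0]],n))
```

```text
[ 0.64998626 -0.14078249  0.29965471] [-1.88743442e-03  6.73713537e-01  7.38990187e-01 -1.10217869e-04] 7.25 [-0.68864135  0.78766592 -0.72000267] [-0.057  0.596  0.425  1.308 -0.245  1.292  0.463]
scene 235 72 base [[418.75102197 365.06611107]]
top 282 113 base [[273.31858227 376.37806646]]
```

View pics/scene5z.png

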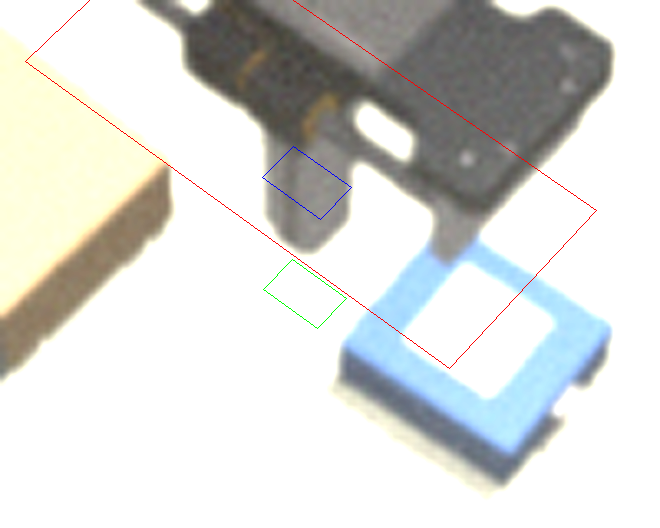

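View pics/top5z.png

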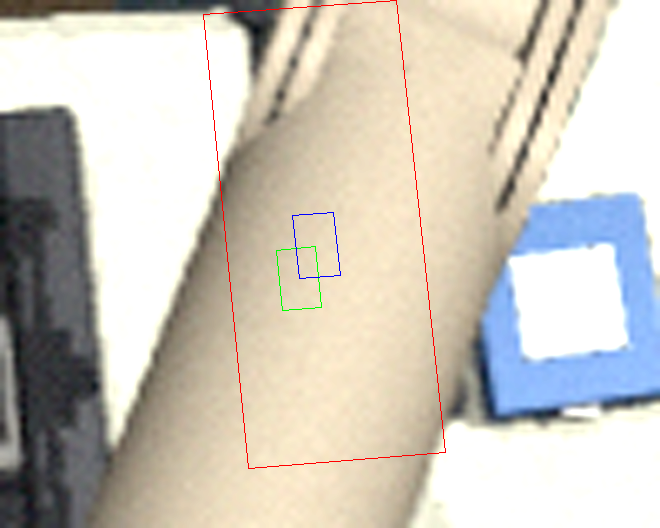

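View pics/scene5.png

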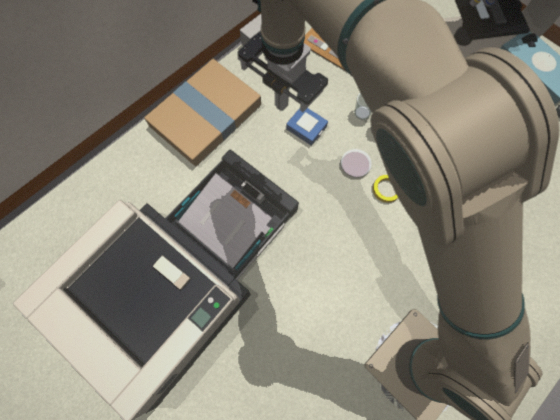

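The scene view shows the closed finger at zoom columns 265–350, which matches the prediction. Its tip is at row ~248 instead of ~295, so the tool is laterally right but ends about 30 mm short along the finger axis. That would explain the missing contact. I'll check for a `nose_length` value.

```bash
python3 - <<'E'
import cell
print([n for n in dir(cell) if not n.startswith('_')])
print(getattr(cell,'nose_length',None))
print(cell.get_obs().keys())
E
python3 - <<'E'
from h import *
# fit offset: observed tip in scene5z zoom corner ~ bottom (305,250)
p=get_obs()['tcp_pos']; R=Rn.from_quat(np.array(get_obs()['ee_rot'])[[1,2,3,0]]).as_matrix()
for z in (.017,.0,-.01,-.02):
    P=[p+R@np.array([i*.008,j*.0125,z]) for i,j in ((1,1),(1,-1),(-1,-1),(-1,1))]
    print(z,((proj(P,'scene')-[235,72]+.5)*6.6).round())
E
```

```text
['IKError', 'boxes_of', 'cut_out', 'get_calibration', 'get_obs', 'hand_in', 'mark_of', 'nose_length', 'snapshot']
0.017
dict_keys(['clock', 'joint_pos', 'qd', 'tau', 'tcp_pos', 'ee_rot', 'wrist_force', 'wrist_torque', 'finger_gap'])
0.017 [[263. 288.]
 [317. 328.]
 [345. 298.]
 [292. 259.]]
0.0 [[263. 261.]
 [318. 301.]
 [347. 271.]
 [292. 231.]]
-0.01 [[263. 245.]
 [318. 285.]
 [348. 255.]
 [292. 215.]]
-0.02 [[262. 229.]
 [319. 269.]
 [348. 238.]
 [292. 198.]]
```

```bash
python3 plan.py .635 .025 .12 95.08 1
```

```text
clock 7.35 pos [ 0.6503 -0.1408  0.3001] F [-0.1  0.2 -0.4] gap 0.005853675994761838 q1 [-0.06  0.6   0.43  1.31 -0.24  1.29  0.46]
total shift in tool frame cm [16.62  0.06 18.04] turn units [-0.02 -0.02  0.04]
0 dp [16.62  0.06 18.04] rot [-0.02  -0.018  0.042]
```

>>> play_rows --targets '[{"rot": [0, 0, 0.04], "delta_pos": [4, 0, 0], "claw": 1}, {"rot": [0, 0, 0], "delta_pos": [4, 0, 3], "claw": 1}, {"rot": [0, 0, 0], "delta_pos": [4, 0, 4], "claw": 1}, {"rot": [0, 0, 0], "delta_pos": [4, 0, 4], "claw": 1}, {"rot": [0, 0, 0], "delta_pos": [0.6, 0, 4], "claw": 1}, {"rot": [0, 0, 0], "delta_pos": [0, 0, 3], "claw": 1}, {"rot": [0, 0, 0], "delta_pos": [0, 0, 2], "claw": 1}, {"rot": [0, 0, 0], "delta_pos": [0, 0, 1], "claw": 1}, {"rot": [0, 0, 0], "delta_pos": [0, 0, 0.5], "claw": 1}, {"rot": [0, 0, 0], "delta_pos": [0, 0, 0], "claw": 1}]'

```text
clock: 8.6
tcp_pos: [0.6363, 0.0223, 0.0867]
ee_rot: [0.0, 0.676, 0.737, 0.0]
wrist_force: [0.8, 0.3, 0.1]
finger_gap: 0.005
```

```bash
python3 plan.py .635 .025 .08 95.08 1
```

```text
clock 8.6 pos [0.6363 0.0223 0.0867] F [0.8 0.3 0.1] gap 0.0049929840436114285 q1 [-0.28  0.75  0.35  1.65 -0.33  0.8   0.3 ]
total shift in tool frame cm [ 0.28 -0.11  0.67] turn units [ 0.   -0.   -0.02]
0 dp [ 0.28 -0.11  0.67] rot [ 0.004 -0.001 -0.021]
```

>>> play_rows --targets '[{"rot": [0, 0, 0], "delta_pos": [0.3, -0.1, 0.3], "claw": 1}, {"rot": [0, 0, 0], "delta_pos": [0, 0, 0.3], "claw": 1}, {"rot": [0, 0, 0], "delta_pos": [0, 0, 0.3], "claw": 1}, {"rot": [0, 0, 0], "delta_pos": [0, 0, 0.3], "claw": 1}, {"rot": [0, 0, 0], "delta_pos": [0, 0, 0.3], "claw": 1}]'

```text
clock: 9.22
tcp_pos: [0.6348, 0.0249, 0.0712]
ee_rot: [-0.0, 0.676, 0.737, -0.0]
wrist_force: [-0.7, -0.5, -0.4]
finger_gap: 0.009
```

>>> play_rows --targets '[{"rot": [0, 0, 0], "delta_pos": [0, 0, 0.2], "claw": 1}, {"rot": [0, 0, 0], "delta_pos": [0, 0, 0.2], "claw": 1}, {"rot": [0, 0, 0], "delta_pos": [0, 0, 0.2], "claw": 1}]'

```text
clock: 9.6
tcp_pos: [0.6349, 0.025, 0.0654]
ee_rot: [0.0, 0.676, 0.737, 0.0]
wrist_force: [-0.2, 0.0, -0.2]
finger_gap: 0.008
```

>>> play_rows --targets '[{"rot": [0, 0, 0], "delta_pos": [0, 0, 0.2], "claw": 1}, {"rot": [0, 0, 0], "delta_pos": [0, 0, 0.2], "claw": 1}, {"rot": [0, 0, 0], "delta_pos": [0, 0, 0.2], "claw": 1}]'

```text
clock: 9.98
tcp_pos: [0.6349, 0.025, 0.0593]
ee_rot: [0.0, 0.676, 0.737, 0.0]
wrist_force: [0.2, -0.5, 0.6]
finger_gap: 0.007
```

```bash
cat > look.py <<'E'
from h import *
import sys
n,tag=sys.argv[1],sys.argv[2]; al=float(sys.argv[3]) if len(sys.argv)>3 else 2
o=get_obs(); p=o['tcp_pos']; R=Rn.from_quat(np.array(o['ee_rot'])[[1,2,3,0]]).as_matrix()
im=snapshot(n); cv2.imwrite(f'pics/{tag}_full.png',im)
u=proj([p],n)[0]; ox,oy=int(u[0]-45),int(max(0,u[1]-40)); f=7
a=cv2.resize(im[oy:oy+80,ox:ox+100],None,fx=f,fy=f,interpolation=cv2.INTER_CUBIC); a=cv2.convertScaleAbs(a,alpha=al)
for z,col in [(.017,(0,255,0)),(-.03,(255,0,0))]:
    P=[p+R@np.array([i*.008,j*.0125,z]) for i,j in ((1,1),(1,-1),(-1,-1),(-1,1))]
    q=((proj(P,n)-[ox,oy]+.5)*f).astype(int); cv2.polylines(a,[q],True,col,1)
cv2.imwrite(f'pics/{tag}.png',a); print(ox,oy,o['clock'],p,o['wrist_force'])
E
python3 look.py scene s6 2.2; python3 look.py top t6 2
```

```text
196 159 9.975 [0.63485031 0.02498565 0.05934257] [ 0.19242474 -0.4581783   0.62695108]
221 133 10.025 [0.63463863 0.02499831 0.05909052] [ 0.28835019  0.04361595 -0.28473343]
```

View pics/s6.png

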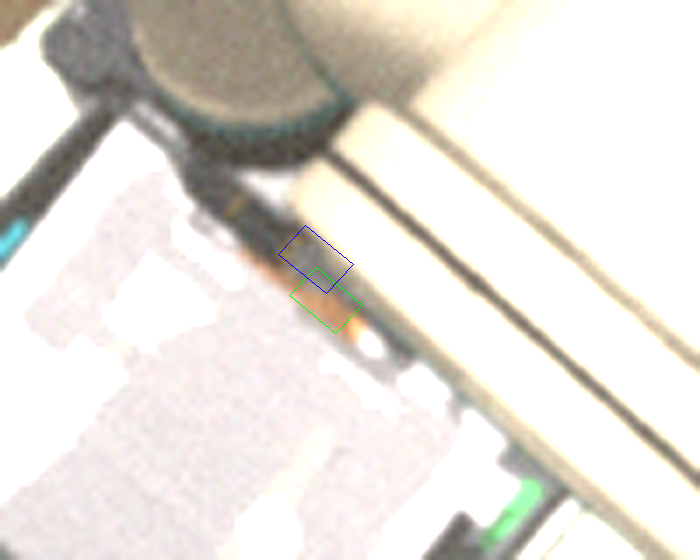

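View pics/t6.png

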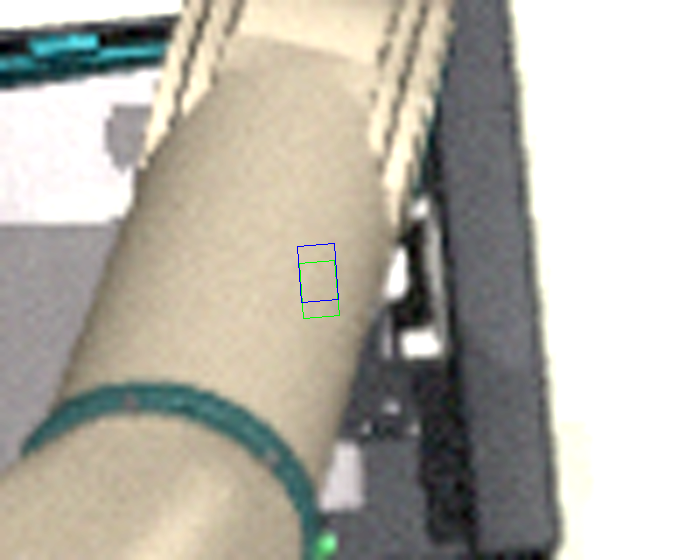

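>>> play_rows --targets '[{"rot": [0, 0, 0], "delta_pos": [0, 0, 0.2], "claw": 1}, {"rot": [0, 0, 0], "delta_pos": [0, 0, 0.2], "claw": 1}, {"rot": [0, 0, 0], "delta_pos": [0, 0, 0.2], "claw": 1}]'

```text
clock: 10.45
tcp_pos: [0.6351, 0.0246, 0.0539]
ee_rot: [0.0, 0.676, 0.737, 0.0]
wrist_force: [0.4, -0.3, 4.8]
finger_gap: 0.005
```

>>> play_rows --targets '[{"rot": [0, 0, 0], "delta_pos": [0, 0, 0.2], "claw": 1}, {"rot": [0, 0, 0], "delta_pos": [0, 0, 0.2], "claw": 1}, {"rot": [0, 0, 0], "delta_pos": [0, 0, 0.1], "claw": 1}]'

```text
clock: 10.82
tcp_pos: [0.6352, 0.0234, 0.049]
ee_rot: [0.001, 0.676, 0.737, -0.0]
wrist_force: [-1.3, -1.4, 5.2]
finger_gap: 0.005
```

>>> play_rows --targets '[{"rot": [0, 0, 0], "delta_pos": [0, 0, 0.2], "claw": 1}, {"rot": [0, 0, 0], "delta_pos": [0, 0, 0.2], "claw": 1}, {"rot": [0, 0, 0], "delta_pos": [0, 0, 0], "claw": 1}]'

```text
clock: 11.2
tcp_pos: [0.6353, 0.0225, 0.045]
ee_rot: [0.001, 0.676, 0.736, -0.001]
wrist_force: [-1.4, -3.1, 4.8]
finger_gap: 0.007
```

Contact came at reported z ≈ 0.055, so the real fingertip sits about 36 mm higher than stated. It is now pressing at ~5 N as expected. I'll continue, following the edge slightly toward −y to relieve the side force.

>>> play_rows --targets '[{"rot": [0, 0, 0], "delta_pos": [-0.1, 0, 0.2], "claw": 1}, {"rot": [0, 0, 0], "delta_pos": [-0.1, 0, 0.2], "claw": 1}, {"rot": [0, 0, 0], "delta_pos": [0, 0, 0.2], "claw": 1}, {"rot": [0, 0, 0], "delta_pos": [0, 0, 0.2], "claw": 1}]'

```text
clock: 11.7
tcp_pos: [0.6354, 0.0208, 0.0371]
ee_rot: [0.001, 0.676, 0.737, -0.0]
wrist_force: [-1.2, -2.9, 6.5]
finger_gap: 0.007
```

>>> play_rows --targets '[{"rot": [0, 0, 0], "delta_pos": [-0.05, 0, 0.2], "claw": 1}, {"rot": [0, 0, 0], "delta_pos": [0, 0, 0.2], "claw": 1}, {"rot": [0, 0, 0], "delta_pos": [0, 0, 0.2], "claw": 1}]'

```text
clock: 12.08
tcp_pos: [0.6356, 0.0199, 0.0312]
ee_rot: [0.001, 0.676, 0.736, -0.001]
wrist_force: [-1.9, -3.1, 6.9]
finger_gap: 0.003
```

>>> play_rows --targets '[{"rot": [0, 0, 0], "delta_pos": [-0.05, 0, 0.2], "claw": 1}, {"rot": [0, 0, 0], "delta_pos": [0, 0, 0.2], "claw": 1}, {"rot": [0, 0, 0], "delta_pos": [0, 0, 0.2], "claw": 1}]'

```text
clock: 12.45
tcp_pos: [0.6357, 0.0191, 0.0256]
ee_rot: [0.002, 0.677, 0.736, -0.001]
wrist_force: [-2.0, -3.2, 9.9]
finger_gap: 0.005
```

>>> play_rows --targets '[{"rot": [0, 0, 0], "delta_pos": [0, 0, 0.2], "claw": 1}, {"rot": [0, 0, 0], "delta_pos": [0, 0, 0.2], "claw": 1}, {"rot": [0, 0, 0], "delta_pos": [0, 0, 0.1], "claw": 1}]'

```text
clock: 12.82
tcp_pos: [0.6358, 0.0186, 0.0208]
ee_rot: [0.002, 0.677, 0.736, -0.001]
wrist_force: [-2.5, -5.1, 11.2]
finger_gap: 0.004
```

>>> play_rows --targets '[{"rot": [0, 0, 0], "delta_pos": [0, 0, 0.2], "claw": 1}, {"rot": [0, 0, 0], "delta_pos": [0, 0, 0.1], "claw": 1}, {"rot": [0, 0, 0], "delta_pos": [0, 0, 0.1], "claw": 1}]'

```text
clock: 13.2
tcp_pos: [0.6358, 0.0182, 0.0166]
ee_rot: [0.002, 0.677, 0.736, -0.001]
wrist_force: [-0.9, -5.2, 9.6]
finger_gap: 0.008
```

>>> play_rows --targets '[{"rot": [0, 0, 0], "delta_pos": [0, 0, 0.1], "claw": 1}, {"rot": [0, 0, 0], "delta_pos": [0, 0, 0.1], "claw": 1}]'

```text
clock: 13.45
tcp_pos: [0.6358, 0.0182, 0.0146]
ee_rot: [0.002, 0.677, 0.736, -0.001]
wrist_force: [-1.4, -5.1, 8.9]
finger_gap: 0.003
```

>>> play_rows --targets '[{"rot": [0, 0, 0], "delta_pos": [-0.2, 0, 0.1], "claw": 1}, {"rot": [0, 0, 0], "delta_pos": [-0.1, 0, 0.1], "claw": 1}]'

```text
clock: 13.7
tcp_pos: [0.6358, 0.018, 0.0124]
ee_rot: [0.001, 0.676, 0.737, 0.0]
wrist_force: [-1.5, -1.7, 8.4]
finger_gap: 0.006
```

>>> play_rows --targets '[{"rot": [0, 0, 0], "delta_pos": [0, 0, 0.1], "claw": 1}, {"rot": [0, 0, 0], "delta_pos": [0, 0, 0], "claw": 1}]'

```text
clock: 13.95
tcp_pos: [0.6357, 0.0179, 0.0111]
ee_rot: [0.001, 0.676, 0.737, -0.0]
wrist_force: [-1.3, -1.3, 5.6]
finger_gap: 0.008
```

>>> play_rows --targets '[{"rot": [0, 0, 0], "delta_pos": [0, 0, 0.05], "claw": 1}, {"rot": [0, 0, 0], "delta_pos": [0, 0, 0], "claw": 1}]'

```text
clock: 14.2
tcp_pos: [0.6357, 0.0179, 0.0106]
ee_rot: [0.001, 0.676, 0.737, -0.0]
wrist_force: [-1.9, -1.4, 6.1]
finger_gap: 0.006
```

>>> play_rows --targets '[{"rot": [0, 0, 0], "delta_pos": [0, 0, 0.05], "claw": 1}, {"rot": [0, 0, 0], "delta_pos": [0, 0, 0], "claw": 1}]'

```text
clock: 14.45
tcp_pos: [0.6357, 0.0179, 0.0102]
ee_rot: [0.001, 0.676, 0.737, -0.0]
wrist_force: [-1.1, -2.5, 7.4]
finger_gap: 0.0
```

>>> play_rows --targets '[{"rot": [0, 0, 0], "delta_pos": [0, 0, 0.05], "claw": 1}, {"rot": [0, 0, 0], "delta_pos": [0, 0, 0], "claw": 1}]'

```text
clock: 14.7
tcp_pos: [0.6357, 0.0179, 0.0097]
ee_rot: [0.001, 0.676, 0.737, -0.0]
wrist_force: [-1.8, -2.1, 6.8]
finger_gap: 0.006
```

>>> play_rows --targets '[{"rot": [0, 0, 0], "delta_pos": [0, 0, 0.05], "claw": 1}, {"rot": [0, 0, 0], "delta_pos": [0, 0, 0.05], "claw": 1}]'

```text
clock: 14.95
tcp_pos: [0.6357, 0.0178, 0.0089]
ee_rot: [0.001, 0.676, 0.737, -0.0]
wrist_force: [-1.8, -1.0, 11.4]
finger_gap: 0.005
```

>>> play_rows --targets '[{"rot": [0, 0, 0], "delta_pos": [0, 0, 0.05], "claw": 1}, {"rot": [0, 0, 0], "delta_pos": [0, 0, 0.05], "claw": 1}]'

```text
clock: 15.2
tcp_pos: [0.6358, 0.0178, 0.0087]
ee_rot: [0.001, 0.676, 0.737, 0.0]
wrist_force: [-3.8, -0.8, 15.9]
finger_gap: 0.004
```

>>> play_rows --targets '[{"rot": [0, 0, 0], "delta_pos": [0, 0, 0.05], "claw": 1}, {"rot": [0, 0, 0], "delta_pos": [0, 0, 0.05], "claw": 1}]'

```text
clock: 15.45
tcp_pos: [0.6358, 0.0178, 0.0085]
ee_rot: [0.001, 0.676, 0.737, 0.0]
wrist_force: [-6.0, -1.1, 20.9]
finger_gap: 0.007
```

The hard stop is reached: force is 21 N with no further travel. I'll ease off and watch whether the plate follows.

>>> play_rows --targets '[{"rot": [0, 0, 0], "delta_pos": [0, 0, -0.2], "claw": 1}, {"rot": [0, 0, 0], "delta_pos": [0, 0, -0.2], "claw": 1}, {"rot": [0, 0, 0], "delta_pos": [0, 0, 0], "claw": 1}]'

```text
clock: 15.82
tcp_pos: [0.6357, 0.0179, 0.0109]
ee_rot: [0.001, 0.676, 0.737, -0.0]
wrist_force: [-1.8, -1.4, 7.4]
finger_gap: 0.006
```

>>> play_rows --targets '[{"rot": [0, 0, 0], "delta_pos": [0, 0, -0.2], "claw": 1}, {"rot": [0, 0, 0], "delta_pos": [0, 0, -0.2], "claw": 1}, {"rot": [0, 0, 0], "delta_pos": [0, 0, -0.2], "claw": 1}, {"rot": [0, 0, 0], "delta_pos": [0, 0, 0], "claw": 1}]'

```text
clock: 16.32
tcp_pos: [0.6353, 0.0193, 0.0159]
ee_rot: [-0.0, 0.676, 0.737, 0.0]
wrist_force: [0.2, 0.2, -0.6]
finger_gap: 0.003
```

The plate let go at once with zero force, so the catch appears to hold. I'll move up and out to a spot in front of the bezel and look.

>>> play_rows --targets '[{"rot": [0, 0, 0], "delta_pos": [0, 0, -3], "claw": 1}, {"rot": [0, 0, 0], "delta_pos": [0, 0, -4], "claw": 1}, {"rot": [0, 0, 0], "delta_pos": [-2, 0, -4], "claw": 1}, {"rot": [0, 0, 0], "delta_pos": [-4, 0, -3], "claw": 1}, {"rot": [0, 0, 0], "delta_pos": [-4, 0, -2], "claw": 1}, {"rot": [0, 0, 0], "delta_pos": [-4, 0, 0], "claw": 1}, {"rot": [0, 0, 0], "delta_pos": [-1, 0, 0], "claw": 1}, {"rot": [0, 0, 0], "delta_pos": [0, 0, 0], "claw": 1}, {"rot": [0, 0, 0], "delta_pos": [0, 0, 0], "claw": 1}]'

```text
clock: 17.45
tcp_pos: [0.6482, -0.1277, 0.1753]
ee_rot: [-0.001, 0.675, 0.738, 0.0]
wrist_force: [0.4, 0.4, 0.9]
finger_gap: 0.006
```

```bash
python3 look.py scene s7 2
python3 - <<'E'
from h import *
im=snapshot('scene'); cv2.imwrite('pics/s7c.png',cv2.resize(im[130:300,150:350],None,fx=3.8,fy=3.5,interpolation=cv2.INTER_CUBIC))
im=snapshot('top'); cv2.imwrite('pics/t7c.png',cv2.resize(im[110:260,180:400],None,fx=3.5,fy=3.5,interpolation=cv2.INTER_CUBIC))
E
python3 plan.py .645 -.105 .1 95.08 1
```

```text
232 102 17.45 [ 0.64824349 -0.12769753  0.17531767] [0.39533401 0.41748749 0.8838656 ]
clock 17.6 pos [ 0.6484 -0.1285  0.1757] F [1.1 0.5 0. ] gap 0.0026045842146508323 q1 [-0.06  0.68  0.38  1.5  -0.28  1.01  0.48]
total shift in tool frame cm [ 2.36 -0.12  7.57] turn units [-0.   -0.01 -0.  ]
0 dp [ 2.36 -0.12  7.57] rot [-0.003 -0.009 -0.002]
```

View pics/s7c.png

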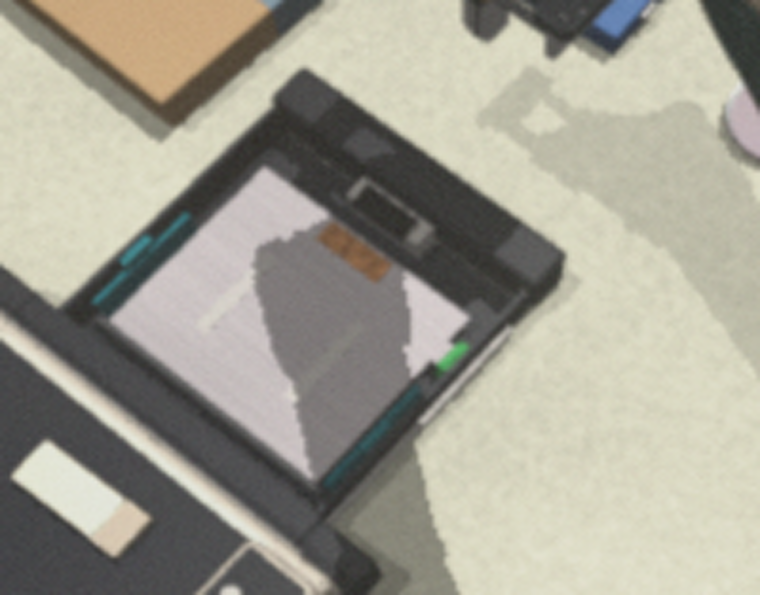

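View pics/t7c.png

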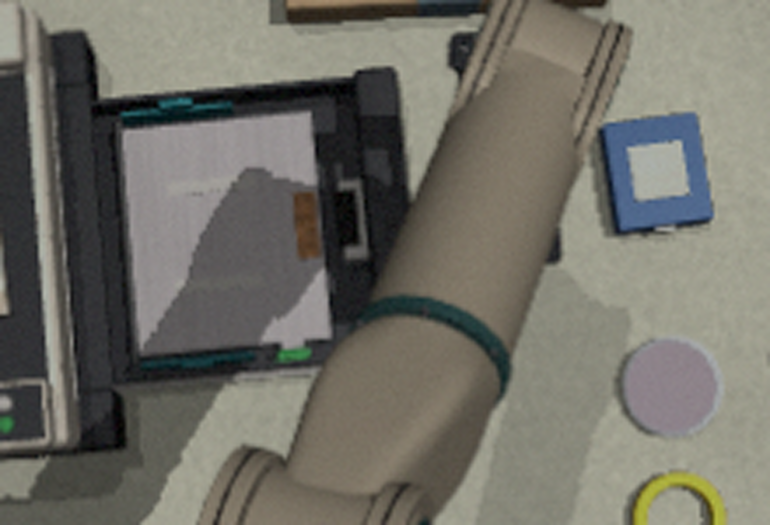

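The plate lies level: the cork is at scene pixel ≈(243,201.4) against a predicted level position of (243.2,202.2). The cassette is still out. Next I'll lower the finger in front of the bezel, slowly near the bottom.

>>> play_rows --targets '[{"rot": [0, 0, 0], "delta_pos": [1, -0.1, 3], "claw": 1}, {"rot": [0, 0, 0], "delta_pos": [1, 0, 3], "claw": 1}, {"rot": [0, 0, 0], "delta_pos": [0.3, 0, 3], "claw": 1}, {"rot": [0, 0, 0], "delta_pos": [0, 0, 3], "claw": 1}, {"rot": [0, 0, 0], "delta_pos": [0, 0, 2], "claw": 1}, {"rot": [0, 0, 0], "delta_pos": [0, 0, 1], "claw": 1}, {"rot": [0, 0, 0], "delta_pos": [0, 0, 0.5], "claw": 1}, {"rot": [0, 0, 0], "delta_pos": [0, 0, 0.5], "claw": 1}, {"rot": [0, 0, 0], "delta_pos": [0, 0, 0], "claw": 1}, {"rot": [0, 0, 0], "delta_pos": [0, 0, 0], "claw": 1}]'

```text
clock: 18.85
tcp_pos: [0.6457, -0.1078, 0.0165]
ee_rot: [0.0, 0.676, 0.737, 0.0]
wrist_force: [0.5, 0.6, 1.1]
finger_gap: 0.002
```

```bash
python3 look.py scene s8 2; python3 plan.py .645 -.105 .01 95.08 1
```

```text
227 132 18.85 [ 0.6456849  -0.10775072  0.01647299] [0.47548532 0.59636073 1.06835358]
clock 18.9 pos [ 0.6456 -0.1077  0.0165] F [-0.7 -0.3  0.8] gap 0.005970130892928408 q1 [-0.05  0.86  0.3   1.64 -0.36  0.7   0.51]
total shift in tool frame cm [ 0.27 -0.04  0.65] turn units [ 0.01  0.   -0.02]
0 dp [ 0.27 -0.04  0.65] rot [ 0.008  0.002 -0.025]
```

View pics/s8.png

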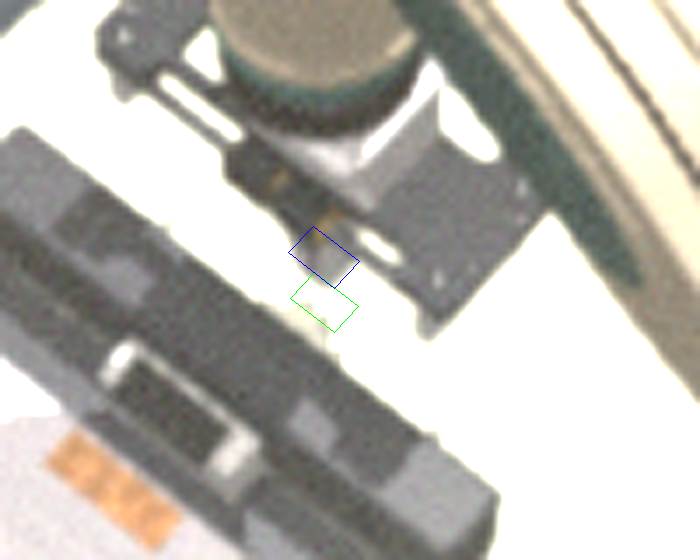

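The finger stands clear in front of the bezel, close to its centre line (finger at zoom (325,265), bezel front edge below it). I'll approach to contact slowly.

>>> play_rows --targets '[{"rot": [0, 0, 0], "delta_pos": [0, 0, 0.5], "claw": 1}, {"rot": [0, 0, 0], "delta_pos": [0.5, 0, 0], "claw": 1}, {"rot": [0, 0, 0], "delta_pos": [0.5, 0, 0], "claw": 1}, {"rot": [0, 0, 0], "delta_pos": [0.5, 0, 0], "claw": 1}, {"rot": [0, 0, 0], "delta_pos": [0.5, 0, 0], "claw": 1}, {"rot": [0, 0, 0], "delta_pos": [0.4, 0, 0], "claw": 1}, {"rot": [0, 0, 0], "delta_pos": [0.4, 0, 0], "claw": 1}]'

```text
clock: 19.77
tcp_pos: [0.6429, -0.0801, 0.011]
ee_rot: [0.0, 0.676, 0.737, -0.0]
wrist_force: [0.4, -4.7, -1.2]
finger_gap: 0.006
```

>>> play_rows --targets '[{"rot": [0, 0, 0], "delta_pos": [0.4, 0, 0], "claw": 1}, {"rot": [0, 0, 0], "delta_pos": [0.4, 0, 0], "claw": 1}, {"rot": [0, 0, 0], "delta_pos": [0.4, 0, 0], "claw": 1}]'

```text
clock: 20.15
tcp_pos: [0.6421, -0.071, 0.0111]
ee_rot: [0.002, 0.677, 0.736, -0.001]
wrist_force: [-0.4, -4.9, -2.1]
finger_gap: 0.005
```

>>> play_rows --targets '[{"rot": [0, 0, 0], "delta_pos": [0.6, 0, 0], "claw": 1}, {"rot": [0, 0, 0], "delta_pos": [0.8, 0, 0], "claw": 1}, {"rot": [0, 0, 0], "delta_pos": [0.8, 0, 0], "claw": 1}, {"rot": [0, 0, 0], "delta_pos": [0.8, 0, 0], "claw": 1}, {"rot": [0, 0, 0], "delta_pos": [0.8, 0, 0], "claw": 1}, {"rot": [0, 0, 0], "delta_pos": [0.8, 0, 0], "claw": 1}, {"rot": [0, 0, 0], "delta_pos": [0.8, 0, 0], "claw": 1}]'

```text
clock: 21.02
tcp_pos: [0.6368, -0.0174, 0.011]
ee_rot: [0.001, 0.677, 0.736, -0.002]
wrist_force: [-0.6, -6.7, 0.2]
finger_gap: 0.006
```

```bash
python3 - <<'E'
from h import *
im=snapshot('scene'); cv2.imwrite('pics/s9.png',cv2.resize(im[130:300,150:350],None,fx=3.8,fy=3.5,interpolation=cv2.INTER_CUBIC))
E
python3 plan.py .625 .15 .011 95.08 1
```

```text
clock 21.075 pos [ 0.6367 -0.0152  0.011 ] F [-0.2 -2.5  1.6] gap 0.003467182420662543 q1 [-0.2   0.85  0.31  1.69 -0.38  0.66  0.4 ]
total shift in tool frame cm [16.56  0.25 -0.04] turn units [-0.01  0.02 -0.03]
0 dp [16.56  0.25 -0.04] rot [-0.008  0.021 -0.029]
```

View pics/s9.png

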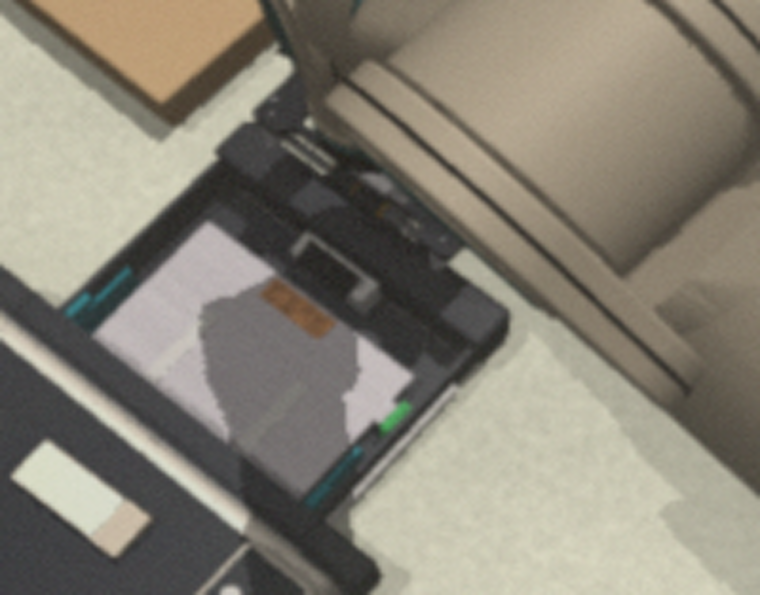

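The cassette slides in cleanly with the plate level, its edge visible beside the catch at (395,418). I'll continue.

>>> play_rows --targets '[{"rot": [0, 0, 0], "delta_pos": [0.8, 0, 0], "claw": 1}, {"rot": [0, 0, 0], "delta_pos": [0.8, 0, 0], "claw": 1}, {"rot": [0, 0, 0], "delta_pos": [0.8, 0, 0], "claw": 1}, {"rot": [0, 0, 0], "delta_pos": [0.8, 0, 0], "claw": 1}, {"rot": [0, 0, 0], "delta_pos": [0.8, 0, 0], "claw": 1}, {"rot": [0, 0, 0], "delta_pos": [0.8, 0, 0], "claw": 1}, {"rot": [0, 0, 0], "delta_pos": [0.8, 0, 0], "claw": 1}, {"rot": [0, 0, 0], "delta_pos": [0.8, 0, 0], "claw": 1}, {"rot": [0, 0, 0], "delta_pos": [0.8, 0, 0], "claw": 1}, {"rot": [0, 0, 0], "delta_pos": [0.8, 0, 0], "claw": 1}]'

```text
clock: 22.32
tcp_pos: [0.6291, 0.0627, 0.011]
ee_rot: [0.0, 0.677, 0.736, -0.002]
wrist_force: [-1.9, -5.4, 2.1]
finger_gap: 0.006
```

>>> play_rows --targets '[{"rot": [0, 0, 0], "delta_pos": [0.8, 0, 0], "claw": 1}, {"rot": [0, 0, 0], "delta_pos": [0.8, 0, 0], "claw": 1}, {"rot": [0, 0, 0], "delta_pos": [0.8, 0, 0], "claw": 1}, {"rot": [0, 0, 0], "delta_pos": [0.8, 0, 0], "claw": 1}, {"rot": [0, 0, 0], "delta_pos": [0.6, 0, 0], "claw": 1}, {"rot": [0, 0, 0], "delta_pos": [0.4, 0, 0], "claw": 1}, {"rot": [0, 0, 0], "delta_pos": [0.3, 0, 0], "claw": 1}]'

```text
clock: 23.2
tcp_pos: [0.6249, 0.108, 0.0109]
ee_rot: [-0.0, 0.676, 0.736, -0.002]
wrist_force: [-3.0, -4.9, 2.3]
finger_gap: 0.002
```

```bash
python3 - <<'E'
from h import *
im=snapshot('scene'); cv2.imwrite('pics/s10.png',cv2.resize(im[130:300,150:350],None,fx=3.8,fy=3.5,interpolation=cv2.INTER_CUBIC))
E
python3 plan.py .625 .15 .011 95.08 1
```

```text
clock 23.25 pos [0.6248 0.1086 0.0109] F [-1.8 -4.   2.4] gap 0.004269479298997342 q1 [-0.41  0.85  0.33  1.7  -0.41  0.67  0.22]
total shift in tool frame cm [ 4.12  0.37 -0.02] turn units [-0.03  0.02 -0.03]
0 dp [ 4.12  0.37 -0.02] rot [-0.03   0.02  -0.032]
```

View pics/s10.png

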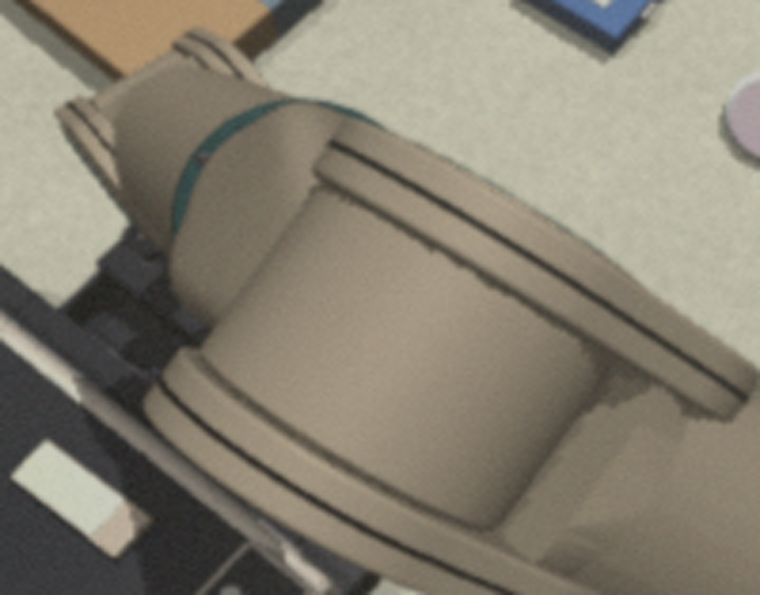

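>>> play_rows --targets '[{"rot": [0, 0, 0], "delta_pos": [0.5, 0.1, 0], "claw": 1}, {"rot": [0, 0, 0], "delta_pos": [0.5, 0.1, 0], "claw": 1}, {"rot": [0, 0, 0], "delta_pos": [0.5, 0, 0], "claw": 1}, {"rot": [0, 0, 0], "delta_pos": [0.5, 0, 0], "claw": 1}, {"rot": [0, 0, 0], "delta_pos": [0.3, 0, 0], "claw": 1}]'

```text
clock: 23.88
tcp_pos: [0.6242, 0.1311, 0.0105]
ee_rot: [-0.001, 0.676, 0.737, -0.003]
wrist_force: [-4.2, -5.4, 2.3]
finger_gap: 0.005
```

>>> play_rows --targets '[{"rot": [0, 0, 0], "delta_pos": [0.2, 0, 0], "claw": 1}, {"rot": [0, 0, 0], "delta_pos": [0.2, 0, 0], "claw": 1}, {"rot": [0, 0, 0], "delta_pos": [0.2, 0, 0], "claw": 1}]'

```text
clock: 24.25
tcp_pos: [0.6237, 0.1368, 0.0105]
ee_rot: [-0.001, 0.677, 0.736, -0.003]
wrist_force: [-3.5, -5.6, 1.2]
finger_gap: 0.005
```

>>> play_rows --targets '[{"rot": [0, 0, 0], "delta_pos": [0.2, 0, 0], "claw": 1}, {"rot": [0, 0, 0], "delta_pos": [0.2, 0, 0], "claw": 1}, {"rot": [0, 0, 0], "delta_pos": [0.2, 0, 0], "claw": 1}]'

```text
clock: 24.62
tcp_pos: [0.623, 0.1427, 0.0105]
ee_rot: [-0.001, 0.676, 0.736, -0.003]
wrist_force: [-3.7, -4.2, 1.8]
finger_gap: 0.003
```

>>> play_rows --targets '[{"rot": [0, 0, 0], "delta_pos": [0.2, -0.1, 0], "claw": 1}, {"rot": [0, 0, 0], "delta_pos": [0.2, -0.1, 0], "claw": 1}, {"rot": [0, 0, 0], "delta_pos": [0.2, 0, 0], "claw": 1}]'

```text
clock: 25.0
tcp_pos: [0.6229, 0.1459, 0.0106]
ee_rot: [0.002, 0.677, 0.736, -0.002]
wrist_force: [1.0, -10.7, -1.9]
finger_gap: 0.005
```

>>> play_rows --targets '[{"rot": [0, 0, 0], "delta_pos": [0.2, 0, 0], "claw": 1}, {"rot": [0, 0, 0], "delta_pos": [0.2, 0, 0], "claw": 1}, {"rot": [0, 0, 0], "delta_pos": [0.2, 0, 0], "claw": 1}]'

```text
clock: 25.38
tcp_pos: [0.6229, 0.1457, 0.0106]
ee_rot: [0.004, 0.678, 0.735, -0.005]
wrist_force: [1.1, -19.6, -1.6]
finger_gap: 0.007
```

>>> play_rows --targets '[{"rot": [0, 0, 0], "delta_pos": [0.2, 0, 0], "claw": 1}, {"rot": [0, 0, 0], "delta_pos": [0.2, 0, 0], "claw": 1}]'

```text
clock: 25.62
tcp_pos: [0.6229, 0.1456, 0.0107]
ee_rot: [0.006, 0.679, 0.734, -0.006]
wrist_force: [1.7, -25.7, -0.6]
finger_gap: 0.005
```

The stop is reached: position is fixed at y ≈ 0.1457 while force rises to 26 N. I'll back off now.

>>> play_rows --targets '[{"rot": [0, 0, 0], "delta_pos": [-0.5, 0, 0], "claw": 1}, {"rot": [0, 0, 0], "delta_pos": [-0.5, 0, 0], "claw": 1}, {"rot": [0, 0, 0], "delta_pos": [-0.5, 0, 0], "claw": 1}, {"rot": [0, 0, 0], "delta_pos": [-1, 0, 0], "claw": 1}, {"rot": [0, 0, 0], "delta_pos": [-3, 0, 0], "claw": 1}, {"rot": [0, 0, 0], "delta_pos": [-4, 0, -2], "claw": 1}, {"rot": [0, 0, 0], "delta_pos": [-4, 0, -4], "claw": 1}, {"rot": [0, 0, 0], "delta_pos": [-4, 0, -4], "claw": 1}, {"rot": [0, 0, 0], "delta_pos": [-4, 0, -4], "claw": 1}, {"rot": [0, 0, 0], "delta_pos": [-3, 0, -2], "claw": 1}]'

```text
clock: 26.88
tcp_pos: [0.6444, -0.0847, 0.174]
ee_rot: [0.002, 0.676, 0.737, 0.001]
wrist_force: [0.7, 0.8, -1.3]
finger_gap: 0.002
```

Run:
```python
from h import *
o=get_obs();print(o['clock'],o['tcp_pos'],o['wrist_force'])
im=snapshot('scene'); cv2.imwrite('pics/s11f.png',im);cv2.imwrite('pics/s11.png',cv2.resize(im[130:300,110:310],None,fx=3.8,fy=3.5,interpolation=cv2.INTER_CUBIC))
im=snapshot('top'); cv2.imwrite('pics/t11.png',cv2.resize(im[110:260,180:400],None,fx=3.5,fy=3.5,interpolation=cv2.INTER_CUBIC))
```

```text
26.875 [ 0.64442766 -0.08472733  0.17397407] [ 0.70063262  0.81977183 -1.25296123]
```

View pics/s11.png

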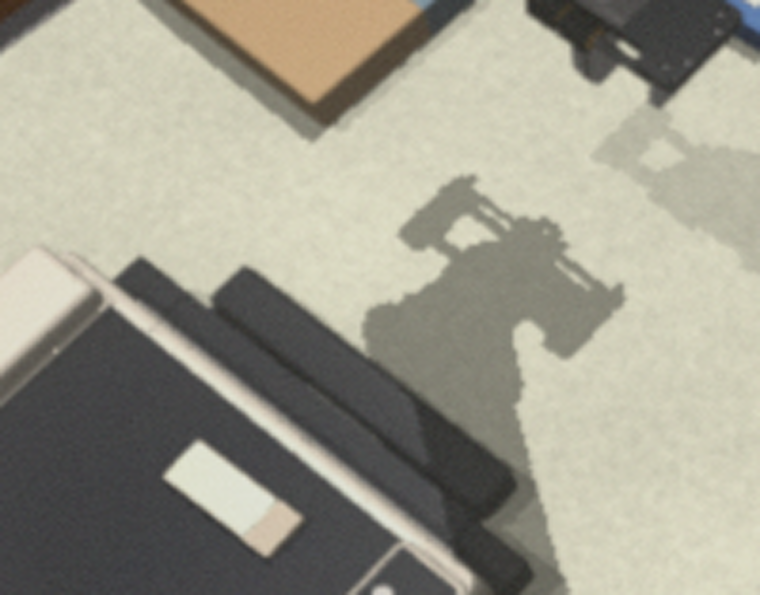

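View pics/t11.png

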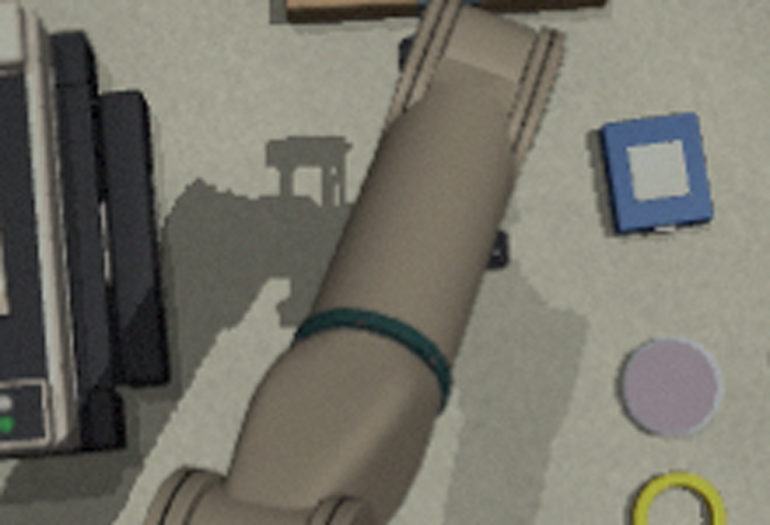

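```bash
python3 - <<'E'
from h import *
def back(uv,n,z):
    c=get_calibration(n);K=np.array([[c['fx'],0,c['cx']],[0,c['fy'],c['cy']],[0,0,1]])
    d=cv2.undistortPoints(np.array([[uv]],float),K,c['distortion'])[0,0]; r=c['R'].T@np.r_[d,1]; C=-c['R'].T@c['t']
    return C+r*(z-C[2])/r[2]
s=lambda u,v:(110+(u+.5)/3.8-.5,130+(v+.5)/3.5-.5); t=lambda u,v:(180+(u+.5)/3.5-.5,110+(v+.5)/3.5-.5)
ux=np.array([np.cos(np.radians(95.08)),np.sin(np.radians(95.08))])
def X(n,f,pts,z):
    for q in pts:
        w=back(f(*q),n,z+.002); print(n,q,w.round(4),'along',(w[:2]@ux).round(4))
print('scene bezel front');X('scene',s,[(250,268),(515,482)],.067)
print('scene printer front z85');X('scene',s,[(142,258),(530,573)],.085)
print('top bezel front');X('top',t,[(147,95),(166,382)],.067)
print('top printer front');X('top',t,[(93,36),(122,448)],.085)
E
python3 - <<'E'
import cv2
im=cv2.imread('pics/s11f.png')[190:310,130:270]; cv2.imwrite('pics/s11z.png',cv2.convertScaleAbs(cv2.resize(im,None,fx=5,fy=5,interpolation=cv2.INTER_CUBIC),alpha=2.5))
E
```

```text
scene bezel front
scene (250, 268) [0.7446 0.1692 0.069 ] along 0.1026
scene (515, 482) [0.4873 0.149  0.069 ] along 0.1052
scene printer front z85
scene (142, 258) [0.7968 0.2191 0.087 ] along 0.1477
scene (530, 573) [0.4295 0.1879 0.087 ] along 0.1491
top bezel front
top (147, 95) [0.7464 0.1634 0.069 ] along 0.0967
top (166, 382) [0.4917 0.1429 0.069 ] along 0.0988
top printer front
top (93, 36) [0.7955 0.2104 0.087 ] along 0.1391
top (122, 448) [0.4334 0.1786 0.087 ] along 0.1395
```

View pics/s11z.png

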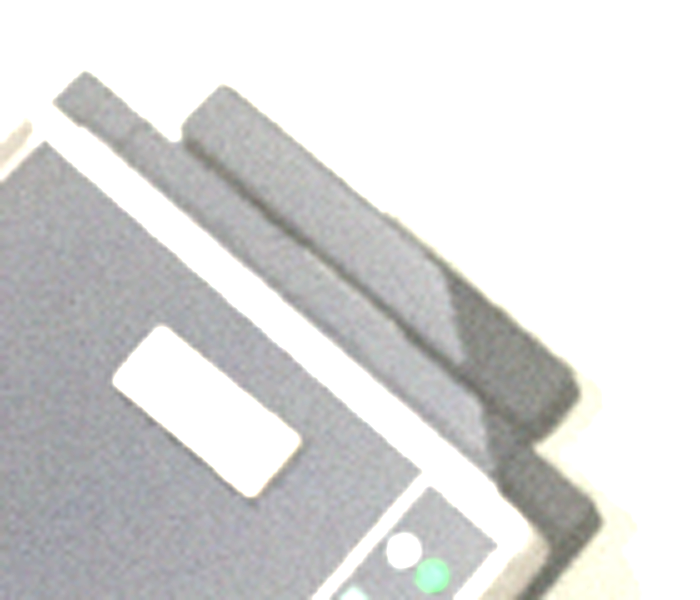

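The bezel face measures 42–45 mm in front of the mouth plane, against 45 at home, so the cassette is home. The bystanders look unmoved and the arm is clear. I'm handing in.

Run:
```python
from cell import *
print(hand_in())
```

```text
the job is handed in; nothing more can be done
None
```

I pressed the lift plate down until its catch held it, pushed the cassette home against its stop, backed the arm clear and handed in at about 27 s. No verdict was reported.

**Plate:**
- It took 5 to 11 N on the way down, with a brief 21 N at the hard stop.
- When I lifted off, the contact force dropped to zero and the plate stayed down. The cork pad showed within about 1 pixel of its predicted level position.
- It still lay level partway through the push. With the cassette home it can't be seen, so I could not check it again at the end.

**Cassette:**
- It slid in at about 5 N over roughly 0.224 m, then stopped solid. Force rose to 25.7 N there before I backed off, closer to the 28 N limit than I wanted.
- Afterwards the bezel face measured 44–45 mm (scene camera) and 41–42 mm (top camera) in front of the printer mouth, against 45 mm when fully home. The two cameras disagree by about 3 mm, which is the size of the tolerance, so the solid stop is the better evidence.

**Disagreement:** the fingertips turned out about 36 mm higher than the reported tool position plus the stated 17 mm nose. My first descent therefore met nothing. I found the offset in the pictures, confirmed it by touch, and allowed for it in the push.

**Bystanders:** those visible in the last pictures looked unmoved. I did not measure them or check all seven.

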